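Mark a nameplate in the hand press

ROBOT

A 7-joint arm with a two-finger parallel gripper is mounted at the origin on the work surface. World frame = base frame: x ahead of the robot, y to its left, z up, the work surface at z = 0. Lengths are in m, angles in rad, forces in N, time in s.
With the tool pointing down it reaches from about 0.4 to 0.85 m from the base axis. Payload 4.5 kg.
Tool frame: the origin (TCP) lies midway between the tips of the shut fingers; the grasp point (between the pads) lies 19 mm behind it; z points along the fingers, y is the line along which they close (so a half turn about z gives the same grasp; the last joint's range is limited). The gripper opens to 88 mm and grips with 3 to 60 N. Pads are 18 mm wide; open, the fingers measure 123 mm over their backs; the gripper's body (75 mm by 187 mm) begins 45 mm behind the grasp point.
Start: joints at [-1.263, 0.689, -0.195, 1.565, 0.157, 0.902, -0.215], TCP at [0.169, 0.602, 0.239] pointing down, gripper open.
Joint ranges: [-3.01, 3.01], [-0.46, 2.08], [-1.47, 1.51], [0.13, 2.56], [-1, 4.14], [0.04, 2.09], [-2.66, 2.66]. Speed limits (rad/s): [2.57, 2.57, 3.14, 3.14, 3.14, 3.14, 3.14].

INTERFACE

Orientations are given as a unit quaternion [x, y, z, w].
In Python, from plant import r gives the robot as it stands. The module is installed in compiled form; this text tells all that it offers.
- The arm moves only by the tool step_arm, never from a script. Its argument "series" is a list of rows, each a list of 7 numbers: the shift along the world's x, y, z in mm, then the turn, a rotation vector about the world's x, y, z in rad, then the closure, from 0 (fully open) to 1 (shut). A call has 1 to 20 rows; each row shifts and turns the commanded pose from where the row before left it; what a row does not reach is not made up. A row lasts 1/10 s, in which the tool goes at most 50 mm and 8.59 degrees, less where a joint would pass 70% of its speed; a pose out of reach is approached as far as the arm can. A call is refused whole if a number of a shift passes 50 or a number of a turn 0.15, either way. A call with a gripper value outside its range is refused whole. The fingers move at their own pace and stop on an object; "force" is the grip in N (left out, the last holds). Time passes only in rows, so rows that do not move let the fingers close. It gives the time, the measured TCP pose, the force, the opening and the grip force at its end, in the units of the state.
- r.get_state(): the state, without advancing time (a new reading comes with each control period).
- r.snapshot(name): name is "side" or "top" or "wrist"; returns (picture, depth): 420x560x3 uint8, blue, green, red; 420x560 float32, m along the optical axis (not along the pixel's ray), 0 where there is no reading.
- r.get_calibration(name): a dict with "intrinsics" (3x3 intrinsics, pixels), "dist_coeffs" ([k1, k2, p1, p2, k3] as OpenCV has them; the pictures are not rectified), "pose" (4x4, takes a point from camera to world coordinates). Camera axes: x right, y up, looking along -z (the intrinsics and any distortion apply to the point x, -y, -z); pixel columns grow to the right and rows downward; lengths in m; the calibration is good to about 2 mm. A picture is of the moment at which its call begins: read the wrist's pose just before it. get_calibration takes no time and is no camera call; for the wrist camera it gives the pose at the moment of the call.
- r.finish_job(): hands the job in; it is judged then, once.
The state is a dict: "clock": time; "q": joint angles; "qd": joint speeds; "joint_torque": joint torques, N m; "tool_pos": TCP position; "eef_rot": TCP orientation; "contact_force": force on the tool from outside, world axes, zero at the start; "moment": the same for the moment, N m; "opening": opening from 0.0 (shut) to 1.0 (fully open); "finger_force": force on a finger pad.
Only numpy, scipy, OpenCV 4.12 (cv2) and the standard library are available. Lean on these libraries where they do the work, as an engineer would, in place of code of your own. Each camera call takes 0.05 s, during which the arm holds its last target. There are 200 camera calls.

TASK

Slide the large nameplate that lies on the press bed snugly home into the press's corner, one long side flat against the fence and one short end against the end stop. Only when it is home, press the black plunger head down fully to its stop, keep it down for a second and let it spring back up. Leave the nameplate home in the corner, and do not disturb the other things on the bench.

Things in the scene. Friction and masses are not known exactly. Their poses are not given: they have to be found in the camera images.
- press: hand marking press, fixed to the table: flat grey bed 180 (x) x 340 (y) x 25 high (all sizes in mm), origin at the centre of its underside. A steel fence along y, 14 high above the bed, has its guiding face (looking to -x) at x = +70, from y = -165 to +105; three cap screws 22 high stand in the bed near x = -60, y = +147
- corner (a point): inner corner where the fence face and the end stop's face (looking to -y, 14 mm high, 50 mm long in x) meet, at bed height; same axes as the press. A plate that is home lies in this corner, on its -x and -y side
- overhang_end (a point): middle of the top edge of the press arm's free end, 67 mm above the bed. The arm is 36 wide in x and 22 thick (45 free under it), and runs 64 in +y from here to a cream column 60 (x) x 42 (y), 70 above the bed, beyond the end stop. The plunger passes through the arm 24 in +y from here
- nameplate: loose aluminium nameplate on the press bed, 60 (x) x 120 (y) x 8 mm high, 155 g, engraved with a thin rectangle and four dots; origin at the centre of its underside, y along its long side. Home: its long side flat on the fence, its short end on the stop, so its origin is 30 mm in -x and 60 mm in -y from the corner
- head_top (a point): centre of the top of the press plunger's black mushroom head (36 mm across, 14 thick), 100 mm above the bed when up; its axes are the press's, so z is up. It goes straight down
- plunger (a joint): how far the plunger is pressed, m: 0 up, 0.015 fully down on its stop. The spring needs 5 N to start and 10 N at the stop and brings it back up
- brass_block: loose brass block, 24 x 30 x 26 high, on the open part of the press bed near the column (mm); bystander, leave alone, origin at the centre of its underside
- small_tag: loose small aluminium tag, 30 x 45 x 6, on the table in front of the press (mm); bystander, leave alone, origin at the centre of its underside
- mouse: computer mouse, black with blue sides, 100 x 58 x 32 high (mm); bystander, leave alone, origin at the centre of its underside
- cleaner: white plastic bottle, 60 across, 150 high (mm); bystander, leave alone, origin at the centre of its underside
- screw_jar: clear jar with a steel cap, 56 across, 65 high (mm); bystander, leave alone, origin at the centre of its underside
- caliper: digital caliper lying flat, 200 long, 12 thick (mm); bystander, leave alone, origin at the centre of its underside
- screwdriver: screwdriver lying down, about 200 long (mm); bystander, leave alone, origin at the centre of its underside
Things that resemble listed ones, but are neither listed nor needed, are in the scene too. What is shaped like the nameplate but red or yellow is not meant.

How it is judged:
On the way, in this order (a step that is already met when the one before it is completed fails the run):
1. the nameplate is home in the corner, flush with fence and stop, with the plunger still up (x of nameplate in the frame of corner between -0.033 and -0.027 m and y of nameplate in the frame of corner between -0.063 and -0.057 m and z of nameplate in the frame of corner below 0.003 m and angle between nameplate's own z axis and vertical below 0.06 rad and angle between the y axis of nameplate and the y axis of press, either way round below 0.05 rad and value of joint plunger below 0.003 m), for 0.2 s.
2. with the nameplate home, the plunger is held fully down on its stop (x of nameplate in the frame of corner between -0.033 and -0.027 m and y of nameplate in the frame of corner between -0.063 and -0.057 m and z of nameplate in the frame of corner below 0.003 m and angle between nameplate's own z axis and vertical below 0.06 rad and angle between the y axis of nameplate and the y axis of press, either way round below 0.05 rad and value of joint plunger above 0.013 m), for 0.6 s.
At the end, for the whole second after the job is handed in: the nameplate lies flat, at rest and home in the corner: within 3 mm of the fence and of the stop and parallel to the fence within 0.05 rad, and the plunger is back up (within 1.5 mm) (x of nameplate in the frame of corner between -0.033 and -0.027 m and y of nameplate in the frame of corner between -0.063 and -0.057 m and z of nameplate in the frame of corner below 0.003 m and angle between nameplate's own z axis and vertical below 0.06 rad and angle between the y axis of nameplate and the y axis of press, either way round below 0.05 rad and value of joint plunger below 0.0015 m and linear speed of nameplate below 0.01 m/s); the robot touches nothing.
It fails at once if the plunger is pressed (over 5 mm) while the nameplate is not home in the corner (value of joint plunger above 0.005 m and not (x of nameplate in the frame of corner between -0.033 and -0.027 m and y of nameplate in the frame of corner between -0.063 and -0.057 m and z of nameplate in the frame of corner below 0.003 m and angle between nameplate's own z axis and vertical below 0.06 rad and angle between the y axis of nameplate and the y axis of press, either way round below 0.05 rad)).
It fails at once if a bystander is moved by more than 30 mm (distance of any of brass_block, small_tag, mouse, cleaner, screw_jar, caliper, screwdriver from where it was at the start of the episode above 0.03 m).
It also fails if it takes over 64 s, if anything falls off the work surface, if the arm or the gripper's body presses on something with over 40 N, if the wrist force passes 120 N, or if a joint passes its speed limit or range.

## Working session

There is one attempt and no reset: what is moved stays moved. The work goes in short steps, Python scripts to look and compute and a tool call to move; the robot and the scene stay as the last step left them, time stands still between calls to the robot, and variables do not carry over. Pictures are saved under pics/ and viewed, at most 10 in all, crops included, and the job is handed in when it is done.

Besides the shell and the picture viewer there is one more tool, called after "Request:" by a JSON object that holds its "api" and its "payload". step_arm: Moves the arm, as the interface text tells. Its arguments: {"type":"object","properties":{"series":{"type":"array"},"force":{"type":"number"}},"required":["series"]}

```bash
mkdir -p pics; cat > h.py <<'E'
import numpy as np, cv2
from plant import r
def snap(n,f=None):
    c=r.get_calibration(n); p,d=r.snapshot(n)
    if f: cv2.imwrite('pics/'+f+'.png',p); 
    np.savez(''+(f or n),p=p,d=d,K=c['intrinsics'],D=c['dist_coeffs'],T=c['pose'])
    return p,d,c
def ray(c,uv,z):
    K=np.array(c['intrinsics'],float);D=np.array(c['dist_coeffs'],float);T=np.array(c['pose'],float)
    u=cv2.undistortPoints(np.array(uv,float).reshape(-1,1,2),K,D).reshape(-1,2)
    v=np.c_[u[:,0],-u[:,1],-np.ones(len(u))]@T[:3,:3].T
    return T[:3,3]+v*((z-T[2,3])/v[:,2])[:,None]
def pt(c,d,uv):
    K=np.array(c['intrinsics'],float);D=np.array(c['dist_coeffs'],float);T=np.array(c['pose'],float)
    u=cv2.undistortPoints(np.array(uv,float).reshape(-1,1,2),K,D).reshape(-1,2)
    z=np.array([d[int(round(b)),int(round(a))] for a,b in uv])
    return (np.c_[u[:,0],-u[:,1],-np.ones(len(u))]*z[:,None])@T[:3,:3].T+T[:3,3]
E
python3 - <<'E'
from h import *
for n in ['top','side']:
    p,d,c=snap(n,n+'0'); print(n,np.round(c['pose'],3).tolist(),np.round(c['intrinsics'],1).tolist())
print(r.get_state())
E
```

```text
top [[0.02, 0.987, -0.157, 0.326], [-1.0, 0.021, 0.002, 0.01], [0.005, 0.157, 0.988, 1.162], [0.0, 0.0, 0.0, 1.0]] [[404.7, 0.0, 278.5], [0.0, 404.7, 213.1], [0.0, 0.0, 1.0]]
side [[0.982, 0.097, -0.162, 0.276], [-0.188, 0.572, -0.798, -1.119], [0.016, 0.814, 0.58, 0.936], [0.0, 0.0, 0.0, 1.0]] [[535.3, 0.0, 284.7], [0.0, 535.3, 213.3], [0.0, 0.0, 1.0]]
{'clock': 0.1, 'q': array([-1.26321388,  0.6899025 , -0.19455066,  1.56621493,  0.15732194,
        0.90247718, -0.21509073]), 'qd': array([-0.0004473 , -0.00270359, -0.00050333, -0.00234557,  0.00028775,
        0.0012182 ,  0.00096977]), 'joint_torque': array([-2.78371343e-03, -5.28498352e+01, -1.27132427e+00, -1.53836864e+01,
       -5.26146346e-02,  1.97510664e-03,  5.36040068e-05]), 'tool_pos': array([0.16886508, 0.60118568, 0.2379962 ]), 'eef_rot': array([ 1.36404753e-01,  9.90652864e-01, -8.01676238e-04, -5.45900641e-05]), 'contact_force': array([-0.70554943, -0.00638115,  0.08307269]), 'moment': array([-0.05353283,  0.04758647, -0.00017155]), 'finger_force': 0.0, 'opening': 1.003390297533934}
```

View pics/top0.png

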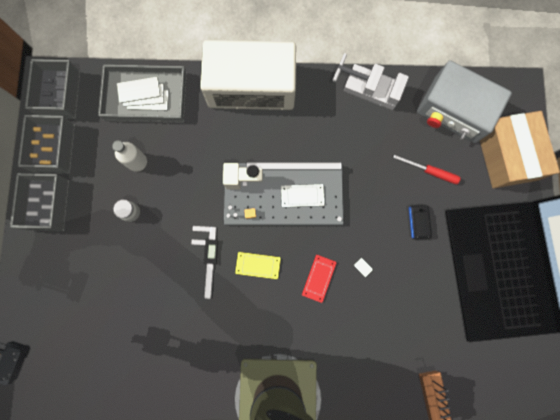

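View pics/side0.png

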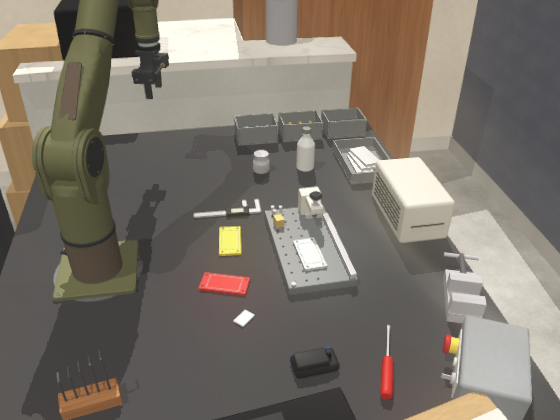

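The top view shows the press at about (223–343, 163–226). Its fence is on the far side, the column and plunger are at left (252,171), and the plate is at (302,195). Next I'll enlarge the press area and measure it.

```bash
python3 - <<'E'
from h import *
f=np.load('top0.npz'); c=dict(intrinsics=f['K'],dist_coeffs=f['D'],pose=f['T'])
p=f['p']; d=f['d']
cr=cv2.resize(p[150:240,210:355],None,fx=5.5,fy=5.5,interpolation=cv2.INTER_CUBIC); cv2.imwrite('pics/crop1.png',cr)
print(D:=f['D'])
for n,z,uv in [('bed',.025,[(223,226),(343,224),(343,163)]),('fence',.039,[(262,166),(342,166)]),('head',.125,[(252,171)])]: print(n,ray(c,uv,z).round(4).tolist())
print(pt(c,d,[(290,212),(302,195),(252,171),(232,175),(320,166)]).round(4).tolist())
g=cv2.cvtColor(p,cv2.COLOR_BGR2HSV); m=((g[...,2]>150)&(g[...,1]<50)).astype(np.uint8); m[:174]=0;m[:,:270]=0;m[215:]=0;m[:,335:]=0
cs=max(cv2.findContours(m,0,1)[0],key=cv2.contourArea); b=cv2.boxPoints(cv2.minAreaRect(cs)); print(b,ray(c,b,.033).round(4))
E
```

```text
[0.00364796 0.         0.         0.         0.        ]
bed [[0.4665, 0.1636, 0.025], [0.4792, -0.176, 0.025], [0.6579, -0.1769, 0.025]]
fence [[0.6399, 0.0574, 0.039], [0.6448, -0.1716, 0.039]]
head [[0.6017, 0.0798, 0.125]]
[[0.511, -0.0253, 0.0222], [0.5604, -0.0588, 0.0258], [0.6021, 0.0799, 0.1234], [0.5972, 0.1355, 0.0957], [0.6428, -0.1084, 0.0414]]
[[279.50192 184.05351]
 [323.48154 182.4828 ]
 [324.31467 205.8102 ]
 [280.33505 207.3809 ]] [[ 0.5895  0.0063  0.033 ]
 [ 0.5968 -0.1194  0.033 ]
 [ 0.529  -0.1219  0.033 ]
 [ 0.5219  0.0026  0.033 ]]
```

View pics/crop1.png

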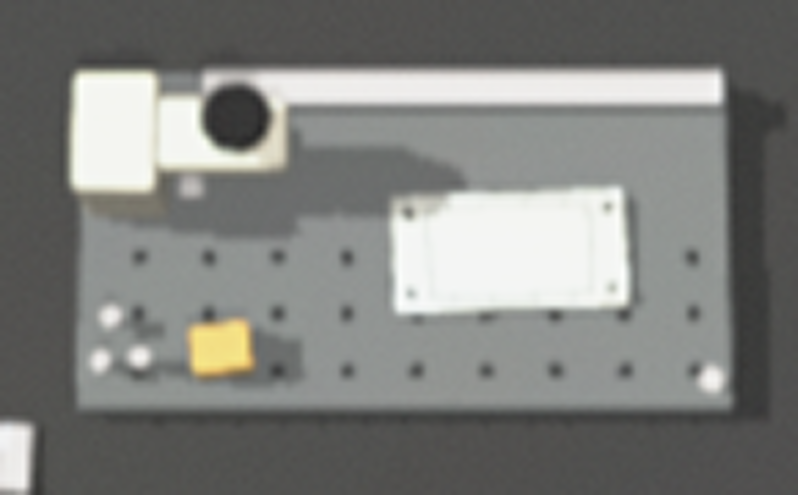

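The enlarged crop shows the plate at (393–630, 187–312), the fence face at row ~106 and the plunger head at (236,117). The end stop's tip shows at (190,187). I'll move over the press for a near view from the wrist camera.

Request:
{"api": "step_arm", "payload": {"series": [[25, -40, 10, 0, 0, 0, 0.5], [25, -40, 10, 0, 0, 0, 0.5], [25, -45, 10, 0, 0, 0, 0.5], [25, -45, 10, 0, 0, 0, 0.5], [25, -45, 10, 0, 0, 0.1, 0.5], [25, -45, 10, 0, 0, 0.1, 0.5], [25, -45, 0, 0, 0, 0.1, 0.5], [25, -45, 0, 0, 0, 0, 0.5], [25, -45, 0, 0, 0, 0, 0.5], [25, -45, 0, 0, 0, 0, 0.5], [25, -45, 0, 0, 0, 0, 0.5], [25, -45, 0, 0, 0, 0, 0.5], [25, -45, 0, 0, 0, 0, 0.5], [15, -45, 0, 0, 0, 0, 0.5], [0, -30, 0, 0, 0, 0, 0.5], [0, 0, 0, 0, 0, 0, 0.5], [0, 0, 0, 0, 0, 0, 0.5]]}}

```text
clock: 1.8
tool_pos: [0.4989, -0.031, 0.2966]
eef_rot: [-0.012, 1.0, 0.0, -0.0]
contact_force: [0.4, -0.1, 0.6]
opening: 0.499
finger_force: 0.0
```

```bash
python3 - <<'E'
from h import *
p,d,c=snap('wrist','w1'); s=r.get_state(); print(s['tool_pos'],s['eef_rot'],s['opening'],np.round(c['pose'],3).tolist())
E
```

```text
[ 0.4989925  -0.02976432  0.296717  ] [-1.36416426e-02  9.99906778e-01  5.16402742e-04 -2.74034646e-04] 0.4993546187331703 [[-0.024, -0.949, -0.313, 0.417], [1.0, -0.023, -0.008, -0.033], [0.001, -0.313, 0.95, 0.443], [0.0, 0.0, 0.0, 1.0]]
```

View pics/w1.png

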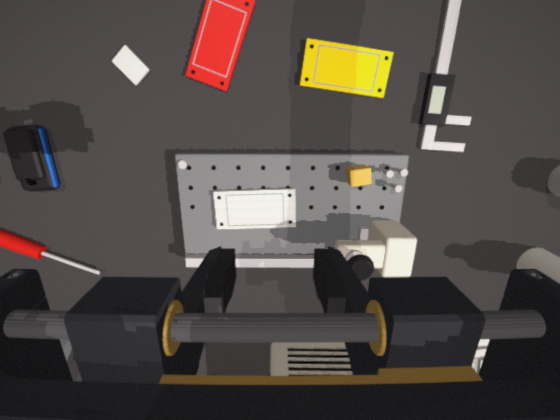

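The wrist view shows the bed at (178–408, 153–268), the plate at (255,209), the fence at row ~262, the head at (359,265) and the end stop's tip at (364,233). Now the line fits.

```bash
cat > m.py <<'E'
from h import *
def edge(p,cols,r0,r1,sgn,vert=False):
    g=cv2.GaussianBlur(cv2.cvtColor(p,6).astype(float),(0,0),.8)
    if vert: g=g.T
    q=[]
    for u in cols:
        k=sgn*np.gradient(g[:,u])[r0:r1]; i=int(np.argmax(k))
        if 0<i<len(k)-1: i=i+.5*(k[i-1]-k[i+1])/(k[i-1]-2*k[i]+k[i+1]+1e-9)
        q.append((r0+i,u) if vert else (u,r0+i))
    q=np.array(q,float); a=0 if vert else 1; b=1-a
    for _ in range(3):
        f=np.polyfit(q[:,b],q[:,a],1); e=abs(np.polyval(f,q[:,b])-q[:,a]); q=q[e<=max(np.median(e)*2.5,.15)]
    t=np.array([q[:,b].min(),q[:,b].max()]); v=np.polyval(f,t)
    return np.c_[v,t] if vert else np.c_[t,v]
def load(n):
    f=np.load(n+'.npz'); return f['p'],f['d'],dict(intrinsics=f['K'],dist_coeffs=f['D'],pose=f['T'])
def plate(p,c,roi,z=.033):
    g=cv2.cvtColor(p,cv2.COLOR_BGR2HSV); m=((g[...,2]>150)&(g[...,1]<50)).astype(np.uint8)
    k=np.zeros_like(m);k[roi[1]:roi[3],roi[0]:roi[2]]=1;m*=k
    cs=max(cv2.findContours(m,0,1)[0],key=cv2.contourArea).reshape(-1,2)
    return cv2.minAreaRect((ray(c,cs,z)[:,:2]*1000).astype(np.float32))
E
python3 - <<'E'
from m import *
def show(n,c,l,z):
    w=ray(c,l,z); dd=w[1]-w[0]; print(n,w.round(4).tolist(),'slope dx/dy',round(dd[0]/dd[1],4),'dy/dx',round(dd[1]/dd[0],4))
p,d,c=load('w1')
show('w bedfront',c,edge(p,range(195,400,3),145,165,1),.025)
show('w fence near',c,edge(p,range(192,250,2),245,264,1),.039)
show('w fence near',c,edge(p,range(192,325,2),245,264,1),.039)
show('w bed -y',c,edge(p,range(165,250,3),165,195,1,True),.025)
show('w bed +y',c,edge(p,range(165,220,3),398,420,-1,True),.025)
print('plate',plate(p,c,(205,180,305,238)))
print('pts arm,arm,col,head,stop', pt(c,d,[(345,247),(355,250),(395,235),(360,265),(364,232)]).round(4).tolist())
print('stop tip', ray(c,[(360,228),(360,238),(368,228)],.039).round(4).tolist(),'arm end',ray(c,[(336,243)],.092).round(4).tolist())
p,d,c=load('top0')
show('t bedfront',c,edge(p,range(230,340,2),218,232,-1),.025)
show('t fence near',c,edge(p,range(268,338,2),165,175,-1),.039)
show('t fence far',c,edge(p,range(268,338,2),158,166,1),.039)
show('t bed -y',c,edge(p,range(178,220,2),335,350,-1,True),.025)
print('plate',plate(p,c,(270,174,335,215)))
print('stop', ray(c,[(210+182/5.5,150+195/5.5),(210+202/5.5,150+195/5.5)],.039).round(4).tolist(),'armend',ray(c,[(262,173)],.092).round(4).tolist())
E
```

```text
w bedfront [[0.477, -0.1408, 0.025], [0.4712, 0.1306, 0.025]] slope dx/dy -0.0214 dy/dx -46.6692
w fence near [[0.6366, -0.156, 0.039], [0.6351, -0.0686, 0.039]] slope dx/dy -0.0178 dy/dx -56.0588
w fence near [[0.637, -0.156, 0.039], [0.6331, 0.031, 0.039]] slope dx/dy -0.0209 dy/dx -47.8089
w bed -y [[0.5074, -0.174, 0.025], [0.629, -0.1714, 0.025]] slope dx/dy 47.6019 dy/dx 0.021
w bed +y [[0.4859, 0.1628, 0.025], [0.5699, 0.1648, 0.025]] slope dx/dy 43.1695 dy/dx 0.0232
plate ((563.7435302734375, -59.305633544921875), (75.97381591796875, 121.8193588256836), 2.655853509902954)
pts arm,arm,col,head,stop [[0.5874, 0.0659, 0.0909], [0.5906, 0.0793, 0.0929], [0.5709, 0.1336, 0.0853], [0.5955, 0.0778, 0.1242], [0.5876, 0.1074, 0.0376]]
stop tip [[0.5806, 0.1, 0.039], [0.597, 0.102, 0.039], [0.5803, 0.1122, 0.039]] arm end [[0.5812, 0.053, 0.092]]
t bedfront [[0.473, 0.1441, 0.025], [0.4793, -0.1561, 0.025]] slope dx/dy -0.0208 dy/dx -48.1546
t fence near [[0.6336, 0.0401, 0.039], [0.6377, -0.1544, 0.039]] slope dx/dy -0.0213 dy/dx -47.0006
t fence far [[0.6513, 0.0405, 0.039], [0.6554, -0.1545, 0.039]] slope dx/dy -0.0209 dy/dx -47.8666
t bed -y [[0.613, -0.1727, 0.025], [0.5021, -0.1742, 0.025]] slope dx/dy 74.9837 dy/dx 0.0133
plate ((559.299560546875, -58.01850128173828), (67.72630310058594, 125.17121124267578), 3.2737009525299072)
stop [[0.5818, 0.1096, 0.039], [0.582, 0.0993, 0.039]] armend [[0.6055, 0.0547, 0.092]]
```

Request:
{"api": "step_arm", "payload": {"series": [[0, -15, -40, 0, 0, -0.006, 0.5], [0, -14, -40, 0, 0, 0, 0.5], [0, 0, -40, 0, 0, 0, 0.5], [0, 0, -40, 0, 0, 0, 0.5], [0, 0, -40, 0, 0, 0, 0.5], [0, 0, -30, 0, 0, 0, 0.5], [0, 0, -20, 0, 0, 0, 0.5], [0, 0, -10, 0, 0, 0, 0.5], [0, 0, -4, 0, 0, 0, 0.5], [0, 0, 0, 0, 0, 0, 0.5], [0, 0, 0, 0, 0, 0, 0.5]]}}

```text
clock: 2.95
tool_pos: [0.5, -0.0595, 0.0338]
eef_rot: [-0.01, 1.0, 0.0, 0.001]
contact_force: [1.2, 0.7, -0.1]
opening: 0.502
finger_force: 0.0
```

Request:
{"api": "step_arm", "payload": {"series": [[0, 0, -3, 0, 0, 0, 0.5], [0, 0, -2, 0, 0, 0, 0.5], [5, 0, 0, 0, 0, 0, 0.5], [5, 0, 0, 0, 0, 0, 0.5], [5, 0, 0, 0, 0, 0, 0.5], [5, 0, 0, 0, 0, 0, 0.5], [5, 0, 0, 0, 0, 0, 0.5], [5, 0, 0, 0, 0, 0, 0.5], [5, 0, 0, 0, 0, 0, 0.5], [5, 0, 0, 0, 0, 0, 0.5], [5, 0, 0, 0, 0, 0, 0.5], [5, 0, 0, 0, 0, 0, 0.5], [5, 0, 0, 0, 0, 0, 0.5], [0, 0, 0, 0, 0, 0, 0.5], [0, 0, 0, 0, 0, 0, 0.5]]}}

```text
clock: 4.45
tool_pos: [0.555, -0.0598, 0.0279]
eef_rot: [-0.01, 1.0, 0.0, 0.001]
contact_force: [-1.1, 0.4, 0.1]
opening: 0.507
finger_force: 0.0
```

Request:
{"api": "step_arm", "payload": {"series": [[2, 0, 0, 0, 0, 0, 0.5], [2, 0, 0, 0, 0, 0, 0.5], [2, 0, 0, 0, 0, 0, 0.5], [2, 0, 0, 0, 0, 0, 0.5], [1, 0, 0, 0, 0, 0, 0.5], [0, 0, 0, 0, 0, 0, 0.5]]}}

```text
clock: 5.05
tool_pos: [0.5637, -0.0598, 0.0279]
eef_rot: [-0.01, 1.0, 0.0, 0.0]
contact_force: [-0.8, -0.1, -0.8]
opening: 0.497
finger_force: 0.3
```

```bash
python3 - <<'E'
from m import *
p,d,c=snap('top','t2'); print(plate(p,c,(262,168,335,215)),r.get_state()['contact_force'])
cv2.imwrite('pics/crop2.png',cv2.resize(p[150:240,210:355],None,fx=5.5,fy=5.5,interpolation=cv2.INTER_CUBIC))
E
```

```text
((624.7805786132812, 14.193702697753906), (23.63478660583496, 86.15714263916016), 1.2295682430267334) [-1.3519449  -0.10022263  0.16468889]
```

View pics/crop2.png

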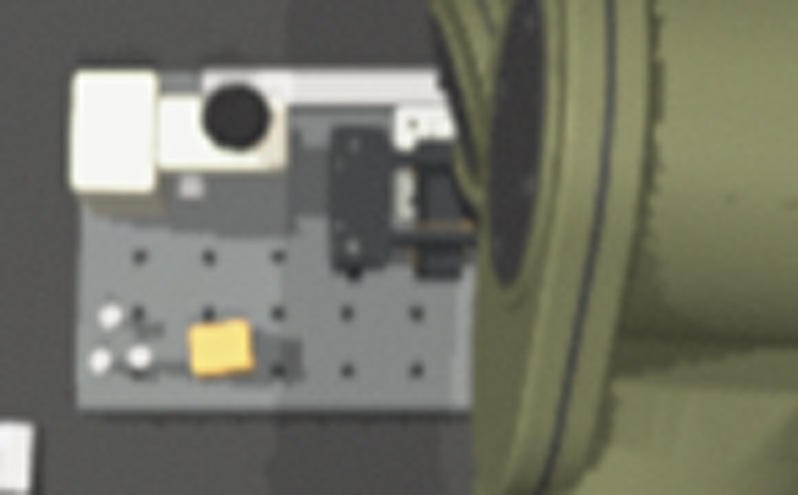

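The crop shows the plate's +y end at (393–450, 103), nearly on the fence. I'll keep pushing until I feel contact.

Request:
{"api": "step_arm", "payload": {"series": [[1, 0, 0, 0, 0, 0, 0.5], [1, 0, 0, 0, 0, 0, 0.5], [1, 0, 0, 0, 0, 0, 0.5], [0, 0, 0, 0, 0, 0, 0.5]]}}

```text
clock: 5.5
tool_pos: [0.5654, -0.0599, 0.0278]
eef_rot: [-0.01, 1.0, -0.0, -0.001]
contact_force: [-3.9, -0.4, 3.1]
opening: 0.498
finger_force: 1.8
```

Request:
{"api": "step_arm", "payload": {"series": [[1, 0, 0, 0, 0, 0, 0.5], [1, 0, 0, 0, 0, 0, 0.5], [0, 0, 0, 0, 0, 0, 0.5], [-3, 0, 0, 0, 0, 0, 0.5], [-10, 0, 0, 0, 0, 0, 0.5], [-10, 0, 20, 0, 0, 0, 0.5], [0, 0, 50, 0, 0, 0, 0.5], [0, -30, 50, 0, 0, 0, 0.5], [0, -40, 0, 0, 0, 0, 0.5], [0, -40, 0, 0, 0, 0, 0.5], [0, 0, 0, 0, 0, 0, 0.5]]}}

```text
clock: 6.6
tool_pos: [0.5459, -0.1742, 0.1414]
eef_rot: [-0.005, 1.0, -0.003, 0.002]
contact_force: [-0.4, -0.6, -0.7]
opening: 0.497
finger_force: 0.0
```

```bash
python3 - <<'E'
from m import *
print(r.get_state()['q'].round(2))
p,d,c=snap('top','t3'); print(plate(p,c,(262,168,335,215)))
E
```

```text
[ 0.37  0.76 -0.24  1.82  0.31  0.6   1.51]
((607.0263061523438, -46.68207550048828), (61.74864196777344, 207.1231231689453), 1.225433588027954)
```

Request:
{"api": "step_arm", "payload": {"series": [[10, 0, 0, 0, 0, 0.14, 0.77], [10, 0, 0, 0, 0, 0.14, 0.77], [10, 0, 0, 0, 0, 0.14, 0.77], [10, 10, 0, 0, 0, 0.14, 0.77], [10, 10, 0, 0, 0, 0.14, 0.77], [7, 5, 0, 0, 0, 0.14, 0.77], [0, 0, 0, 0, 0, 0.14, 0.77], [0, 0, 0, 0, 0, 0.14, 0.77], [0, 0, 0, 0, 0, 0.14, 0.77], [0, 0, 0, 0, 0, 0.14, 0.77], [0, 0, 0, 0, 0, 0.14, 0.77], [0, 0, 0, 0, 0, 0.04, 0.77], [0, 0, 0, 0, 0, 0, 0.77], [0, 0, 0, 0, 0, 0, 0.77]]}}

```text
clock: 8.05
tool_pos: [0.6028, -0.1393, 0.1407]
eef_rot: [0.717, -0.697, -0.0, -0.001]
contact_force: [-0.5, 0.8, 0.2]
opening: 0.231
finger_force: 0.0
```

```bash
python3 - <<'E'
from m import *
s=r.get_state();print(s['q'].round(2),s['tool_pos'],s['eef_rot'])
p,d,c=snap('wrist','w3')
E
```

```text
[ 0.56  0.91 -0.78  1.65  0.77  0.91  2.65] [ 0.60280067 -0.13931008  0.14066466] [ 7.17461740e-01 -6.96597413e-01 -2.67788955e-04 -7.89947645e-04]
```

View pics/w3.png

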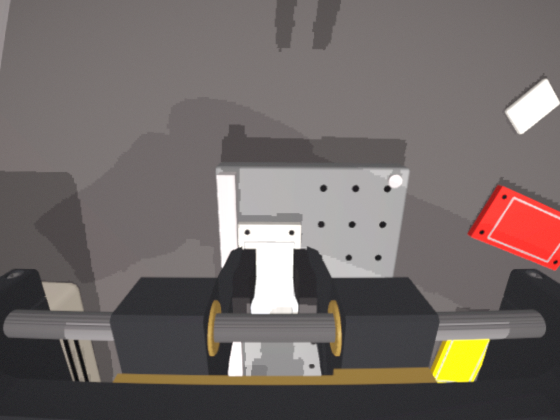

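The view shows the plate's -y end at rows ~217–225 (cols 240–300), with its side lying along the fence (col ~238). Joint 7 is at its limit, so I'll flip the tool by half a turn, which gives the same geometry.

Request:
{"api": "step_arm", "payload": {"series": [[0, 0, 0, 0, 0, -0.142, 0.77], [0, 0, 0, 0, 0, -0.142, 0.77], [0, 0, 0, 0, 0, -0.142, 0.77], [0, 0, 0, 0, 0, -0.142, 0.77], [0, 0, 0, 0, 0, -0.142, 0.77], [0, 0, 0, 0, 0, -0.142, 0.77], [0, 0, 0, 0, 0, -0.142, 0.77], [0, 0, 0, 0, 0, -0.142, 0.77], [0, 0, 0, 0, 0, -0.142, 0.77], [0, 0, 0, 0, 0, -0.142, 0.77], [0, 0, 0, 0, 0, -0.142, 0.77], [0, 0, 0, 0, 0, -0.142, 0.77], [0, 0, 0, 0, 0, -0.142, 0.77], [0, 0, 0, 0, 0, -0.142, 0.77], [0, 0, 0, 0, 0, -0.142, 0.77], [0, 0, 0, 0, 0, -0.142, 0.77], [0, 0, 0, 0, 0, -0.142, 0.77], [0, 0, 0, 0, 0, -0.142, 0.77], [0, 0, 0, 0, 0, -0.142, 0.77], [0, 0, 0, 0, 0, -0.142, 0.77]]}}

```text
clock: 10.1
tool_pos: [0.603, -0.1398, 0.1413]
eef_rot: [0.583, 0.812, 0.001, 0.001]
contact_force: [-0.0, 0.3, -0.3]
opening: 0.226
finger_force: 0.0
```

Request:
{"api": "step_arm", "payload": {"series": [[0, -10, 0, 0, 0, -0.142, 0.77], [0, -10, 0, 0, 0, -0.142, 0.77], [0, 0, 0, 0, 0, 0, 0.77], [0, 0, 0, 0, 0, 0, 0.77]]}}

```text
clock: 10.5
tool_pos: [0.6027, -0.1598, 0.141]
eef_rot: [0.689, 0.725, 0.0, 0.0]
contact_force: [0.1, 0.6, -0.1]
opening: 0.234
finger_force: 0.0
```

```bash
python3 - <<'E'
from m import *
s=r.get_state();print(s['q'].round(2),s['tool_pos'],s['eef_rot'])
p,d,c=load('w3')
print(ray(c,edge(p,range(248,296,2),205,232,1),.033), ray(c,edge(p,range(185,205,2),228,245,-1,True),.039))
E
```

```text
[ 0.16  0.81  0.05  1.66 -0.06  0.67  0.29] [ 0.60267265 -0.15983407  0.14104712] [6.88998619e-01 7.24762492e-01 2.96951885e-04 3.82214497e-04]
[[ 0.62628755 -0.11954398  0.033     ]
 [ 0.58314283 -0.12048839  0.033     ]] [[ 0.63740685 -0.15816147  0.039     ]
 [ 0.63708079 -0.14160141  0.039     ]]
```

Request:
{"api": "step_arm", "payload": {"series": [[0, 5, -40, 0, 0, -0.03, 0.77], [0, 0, -40, 0, 0, 0, 0.77], [0, 0, -20, 0, 0, 0, 0.77], [0, 0, -8, 0, 0, 0, 0.77], [0, 0, -4, 0, 0, 0, 0.77], [0, 0, 0, 0, 0, 0, 0.77], [0, 8, 0, 0, 0, 0, 0.77], [0, 8, 0, 0, 0, 0, 0.77], [0, 8, 0, 0, 0, 0, 0.77], [0, 8, 0, 0, 0, 0, 0.77], [-1, 8, 0, 0, 0, 0, 0.77], [0, 8, 0, 0, 0, 0, 0.77], [0, 8, 0, 0, 0, 0, 0.77], [0, 8, 0, 0, 0, 0, 0.77], [-1, 8, 0, 0, 0, 0, 0.77], [0, 8, 0, 0, 0, 0, 0.77], [0, 8, 0, 0, 0, 0, 0.77], [0, 0, 0, 0, 0, 0, 0.77]]}}

```text
clock: 12.3
tool_pos: [0.6002, -0.065, 0.0286]
eef_rot: [0.7, 0.714, 0.001, -0.001]
contact_force: [-0.5, -0.5, -0.3]
opening: 0.23
finger_force: 0.0
```

Request:
{"api": "step_arm", "payload": {"series": [[0, 6, 0, 0, 0, 0, 0.77], [0, 6, 0, 0, 0, 0, 0.77], [-1, 6, 0, 0, 0, 0, 0.77], [0, 6, 0, 0, 0, 0, 0.77], [0, 4, 0, 0, 0, 0, 0.77], [0, 2, 0, 0, 0, 0, 0.77], [0, 2, 0, 0, 0, 0, 0.77], [0, 0, 0, 0, 0, 0, 0.77]]}}

```text
clock: 13.1
tool_pos: [0.5993, -0.0352, 0.0288]
eef_rot: [0.701, 0.713, 0.0, -0.0]
contact_force: [0.2, -1.3, 0.3]
opening: 0.231
finger_force: 0.0
```

```bash
python3 - <<'E'
from m import *
a=snap('side','s4')[0]; b=snap('wrist','w4')[0]
o=np.hstack([cv2.resize(a[180:300,250:370],(560,560),interpolation=2)[:420], b[:, :]])
cv2.imwrite('pics/c4.png',cv2.resize(np.hstack([cv2.resize(a[185:305,255:375],(420,420),interpolation=2),cv2.resize(b,(380,285))[:, :].copy() if 0 else cv2.copyMakeBorder(cv2.resize(b,(380,285)),0,135,0,0,0)]),(800,420)))
print(r.get_state()['contact_force'])
E
```

```text
[ 0.17920055  0.12970507 -0.10109639]
```

View pics/c4.png

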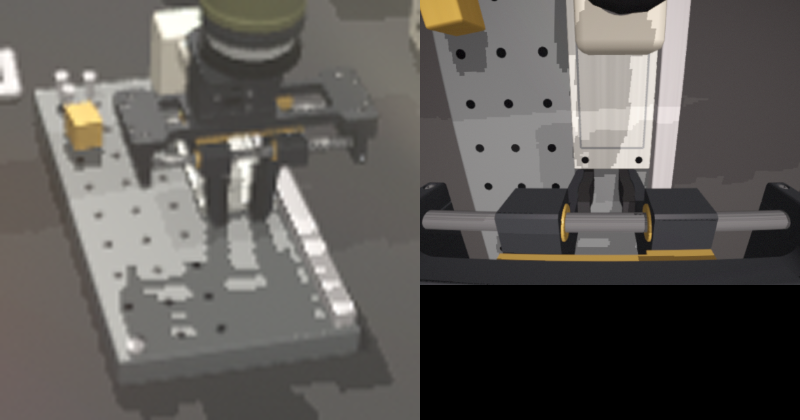

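The view shows the plate sliding along the fence under the press arm, with its -y end against the fingers at (570–650,168). I'll continue to the stop in small steps.

Request:
{"api": "step_arm", "payload": {"series": [[0, 2, 0, 0, 0, 0, 0.77], [0, 2, 0, 0, 0, 0, 0.77], [0, 1, 0, 0, 0, 0, 0.77], [0, 1, 0, 0, 0, 0, 0.77], [0, 1, 0, 0, 0, 0, 0.77], [0, 0, 0, 0, 0, 0, 0.77]]}}

```text
clock: 13.8
tool_pos: [0.5994, -0.0287, 0.0288]
eef_rot: [0.701, 0.713, 0.0, 0.0]
contact_force: [-0.4, -1.9, -0.0]
opening: 0.228
finger_force: 0.8
```

Request:
{"api": "step_arm", "payload": {"series": [[0, 1, 0, 0, 0, 0, 0.77], [0, 1, 0, 0, 0, 0, 0.77], [0, 1, 0, 0, 0, 0, 0.77], [0, 0, 0, 0, 0, 0, 0.77]]}}

```text
clock: 14.2
tool_pos: [0.5994, -0.0285, 0.0289]
eef_rot: [0.702, 0.712, -0.001, 0.001]
contact_force: [-0.2, -6.6, 0.4]
opening: 0.23
finger_force: 3.3
```

Request:
{"api": "step_arm", "payload": {"series": [[0, -4, 0, 0, 0, 0, 0.77], [0, -10, 0, 0, 0, 0, 0.77], [0, -20, 10, 0, 0, 0, 0.77], [0, -30, 40, 0, 0, 0, 0.77], [0, -20, 40, 0, 0, 0, 0.77], [0, 0, 0, 0, 0, 0, 0.77], [0, 0, 0, 0, 0, 0, 0.77]]}}

```text
clock: 14.9
tool_pos: [0.5997, -0.1097, 0.1195]
eef_rot: [0.701, 0.713, 0.001, 0.0]
contact_force: [0.2, 1.4, -1.5]
opening: 0.232
finger_force: 0.0
```

```bash
python3 - <<'E'
from m import *
p,d,c=snap('wrist','w5'); print(r.get_state()['tool_pos'])
E
```

```text
[ 0.5988614  -0.10834938  0.11830997]
```

View pics/w5.png

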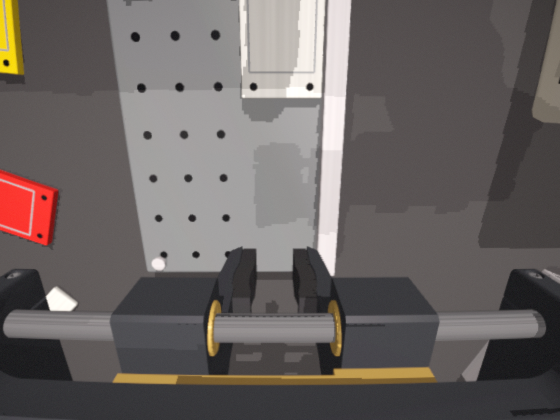

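The view shows the plate's end at rows 78–97, with its right side (col ~325) next to the fence. I'll give it a confirming side push, with the fingers shut and placed on its -x side.

Request:
{"api": "step_arm", "payload": {"series": [[-23, 38, 10, 0, 0, 0, 1], [-23, 38, 0, 0, 0, 0, 1], [-23, 38, 0, 0, 0, 0, 1], [0, 0, -40, 0, 0, 0, 1], [0, 0, -40, 0, 0, 0, 1], [0, 0, -16, 0, 0, 0, 1], [0, 0, -3, 0, 0, 0, 1], [5, 0, 0, 0, 0, 0, 1], [5, 0, 0, 0, 0, 0, 1], [4, 0, 0, 0, 0, 0, 1], [2, 0, 0, 0, 0, 0, 1], [2, 0, 0, 0, 0, 0, 1], [0, 0, 0, 0, 0, 0, 1]]}}

```text
clock: 16.25
tool_pos: [0.5488, 0.0044, 0.0301]
eef_rot: [0.701, 0.713, 0.0, 0.0]
contact_force: [0.7, -0.8, -0.4]
opening: 0.002
finger_force: 0.0
```

Request:
{"api": "step_arm", "payload": {"series": [[2, 0, 0, 0, 0, 0, 1], [2, 0, 0, 0, 0, 0, 1], [1, 0, 0, 0, 0, 0, 1], [1, 0, 0, 0, 0, 0, 1], [1, 0, 0, 0, 0, 0, 1], [0, 0, 0, 0, 0, 0, 1]]}}

```text
clock: 16.85
tool_pos: [0.5555, 0.0044, 0.0297]
eef_rot: [0.701, 0.713, 0.0, 0.0]
contact_force: [0.1, 1.1, -0.3]
opening: 0.003
finger_force: 0.0
```

Request:
{"api": "step_arm", "payload": {"series": [[1, 0, 0, 0, 0, 0, 1], [1, 0, 0, 0, 0, 0, 1], [1, 0, 0, 0, 0, 0, 1], [1, 0, 0, 0, 0, 0, 1], [0, 0, 0, 0, 0, 0, 1]]}}

```text
clock: 17.35
tool_pos: [0.5595, 0.0044, 0.0298]
eef_rot: [0.701, 0.713, 0.0, 0.0]
contact_force: [0.3, -0.0, 0.8]
opening: 0.002
finger_force: 0.0
```

Request:
{"api": "step_arm", "payload": {"series": [[1, 0, 0, 0, 0, 0, 1], [1, 0, 0, 0, 0, 0, 1], [1, 0, 0, 0, 0, 0, 1], [1, 0, 0, 0, 0, 0, 1], [0, 0, 0, 0, 0, 0, 1]]}}

```text
clock: 17.85
tool_pos: [0.5619, 0.0041, 0.0296]
eef_rot: [0.701, 0.713, -0.001, -0.001]
contact_force: [-3.6, -1.9, 1.4]
opening: 0.004
finger_force: 2.1
```

Request:
{"api": "step_arm", "payload": {"series": [[1, 0, 0, 0, 0, 0, 1], [0, 0, 0, 0, 0, 0, 1], [-5, 0, 0, 0, 0, 0, 1], [-10, 0, 0, 0, 0, 0, 1], [0, -10, 40, 0, 0, 0, 1], [10, -30, 50, 0, 0, 0, 1], [10, -30, 50, 0, 0, 0, 1], [20, -10, 30, 0, 0, 0, 1], [0, 0, 0, 0, 0, 0, 1], [0, 0, 0, 0, 0, 0, 1]]}}

```text
clock: 18.85
tool_pos: [0.5873, -0.066, 0.1848]
eef_rot: [0.701, 0.713, 0.001, 0.001]
contact_force: [0.1, 0.9, -0.2]
opening: 0.003
finger_force: 0.0
```

```bash
python3 - <<'E'
from m import *
p,d,c=snap('wrist','w6'); print(r.get_state()['tool_pos'])
E
```

```text
[ 0.585861   -0.06532131  0.18363285]
```

View pics/w6.png

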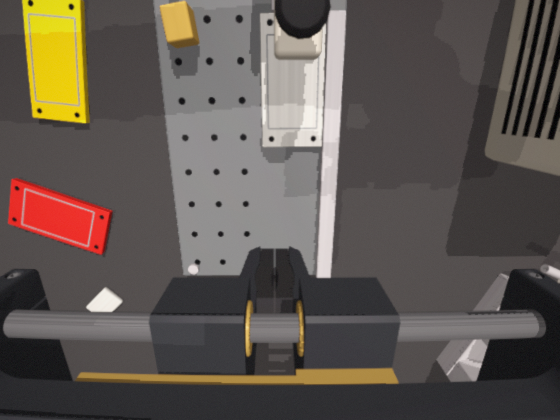

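The view shows the plate home beside the fence (262–325, 13–147) and the head at (302,10). I'll check the numbers.

```bash
python3 - <<'E'
from m import *
p,d,c=load('w6')
print('end',ray(c,edge(p,range(268,318,2),138,155,-1),.033).round(4).tolist())
print('left',ray(c,edge(p,range(60,140,3),254,272,1,True),.033).round(4).tolist())
print('fence',ray(c,edge(p,range(160,240,3),312,330,1,True),.039).round(4).tolist())
print('head',ray(c,[(302,10)],.125), ray(c,[(274,0),(329,0),(302,37)],.118).round(4).tolist())
E
```

```text
end [[0.5801, -0.0187, 0.033], [0.6287, -0.0175, 0.033]]
left [[0.5722, 0.0611, 0.033], [0.5742, -0.0017, 0.033]]
fence [[0.6344, -0.0307, 0.039], [0.6363, -0.1164, 0.039]]
head [[0.60180697 0.07621193 0.125     ]] [[0.5843, 0.0836, 0.118], [0.6194, 0.0844, 0.118], [0.603, 0.0625, 0.118]]
```

Request:
{"api": "step_arm", "payload": {"series": [[5, 40, 0, 0, 0, 0, 1], [5, 40, 0, 0, 0, 0, 1], [5, 40, 0, 0, 0, 0, 1], [0, 26, 0, 0, 0, 0, 1], [0, 0, -20, 0, 0, 0, 1], [0, 0, -20, 0, 0, 0, 1], [0, 0, -10, 0, 0, 0, 1], [0, 0, 0, 0, 0, 0, 1], [0, 0, 0, 0, 0, 0, 1]]}}

```text
clock: 19.8
tool_pos: [0.6009, 0.0798, 0.134]
eef_rot: [0.701, 0.713, -0.0, -0.0]
contact_force: [-0.3, 0.4, -0.2]
opening: 0.007
finger_force: 0.0
```

Request:
{"api": "step_arm", "payload": {"series": [[0, 0, -4, 0, 0, 0, 1], [0, 0, -4, 0, 0, 0, 1], [0, 0, -4, 0, 0, 0, 1], [0, 0, -4, 0, 0, 0, 1], [0, 0, -3, 0, 0, 0, 1], [0, 0, -3, 0, 0, 0, 1], [0, 0, -2, 0, 0, 0, 1], [0, 0, 0, 0, 0, 0, 1]]}}

```text
clock: 20.6
tool_pos: [0.6017, 0.0797, 0.1111]
eef_rot: [0.701, 0.713, 0.001, 0.0]
contact_force: [-0.9, 0.6, 9.1]
opening: 0.005
finger_force: 4.3
```

Request:
{"api": "step_arm", "payload": {"series": [[0, 0, -1, 0, 0, 0, 1], [0, 0, -1, 0, 0, 0, 1], [0, 0, -1, 0, 0, 0, 1], [0, 0, -1, 0, 0, 0, 1], [0, 0, 0, 0, 0, 0, 1]]}}

```text
clock: 21.1
tool_pos: [0.6018, 0.0797, 0.1103]
eef_rot: [0.701, 0.713, 0.001, 0.001]
contact_force: [-8.3, 0.0, 30.3]
opening: 0.005
finger_force: 15.2
```

On the stop (30 N). I'll hold it for over a second, then release and back off.

Request:
{"api": "step_arm", "payload": {"series": [[0, 0, 0, 0, 0, 0, 1], [0, 0, 0, 0, 0, 0, 1], [0, 0, 0, 0, 0, 0, 1], [0, 0, 0, 0, 0, 0, 1], [0, 0, 0, 0, 0, 0, 1], [0, 0, 0, 0, 0, 0, 1], [0, 0, 0, 0, 0, 0, 1], [0, 0, 0, 0, 0, 0, 1], [0, 0, 0, 0, 0, 0, 1], [0, 0, 0, 0, 0, 0, 1], [0, 0, 5, 0, 0, 0, 1], [0, 0, 5, 0, 0, 0, 1], [0, 0, 10, 0, 0, 0, 1], [0, 0, 30, 0, 0, 0, 1], [0, 0, 40, 0, 0, 0, 1], [0, -40, 0, 0, 0, 0, 1], [0, -40, 0, 0, 0, 0, 1], [0, -40, 0, 0, 0, 0, 1], [0, -26, 0, 0, 0, 0, 1], [0, 0, 0, 0, 0, 0, 1]]}}

```text
clock: 23.1
tool_pos: [0.6005, -0.0725, 0.1964]
eef_rot: [0.704, 0.71, -0.001, 0.001]
contact_force: [-0.6, -0.6, 0.1]
opening: 0.004
finger_force: 0.0
```

```bash
python3 - <<'E'
from m import *
p,d,c=snap('wrist','w7'); s=r.get_state(); print(s['tool_pos'],s['contact_force'])
cv2.imwrite('pics/w7c.png',p[:240])
E
```

```text
[ 0.60076871 -0.06873066  0.19622911] [ 0.50777969  1.34441907 -0.28605884]
```

View pics/w7c.png

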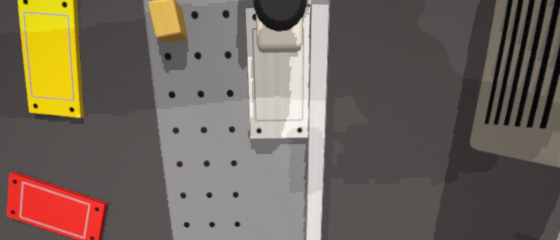

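The plate is still home at (248–308, 8–138), flush with the fence, and the head at (281,8) is back up. I'm handing the job in.

```bash
python3 -c "
from plant import r
print(r.finish_job())"
```

```text
the job is handed in; nothing more can be done
None
```

I slid the nameplate home against the fence and end stop, held the plunger on its stop for over a second, and it sprang back up; the job is handed in at about 23 s, but no verdict was returned.

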